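Centre a post insulator on the varnishing turntable

ROBOT

A 6-joint arm with a two-finger parallel gripper is mounted at the origin on the work surface. World frame = base frame: x ahead of the robot, y to its left, z up, the work surface at z = 0. Lengths are in m, angles in rad, forces in N, time in s.
With the tool pointing down it reaches from about 0.3 to 0.875 m from the base axis. Payload 6.4 kg.
Tool frame: the origin (TCP) lies on the centre line of the jaws, within the pads' length; the fingertips stand 14 mm ahead of it and the grasp point (between the pads) lies 5 mm behind it; z points along the fingers, y is the direction in which the jaws open and shut (so a half turn about z gives the same grasp; the last joint's range is limited). The gripper opens to 85 mm and grips with 20 to 120 N. Pads are 22 mm wide; open, the fingers measure 114 mm over their backs; the gripper's body (76 mm by 85 mm) begins 54 mm behind the grasp point. The pads swing forward as they close: fully open they stand 13 mm farther back than shut.
Start: joints at [0.918, 0.181, 1.607, -0, 1.354, -0.206], TCP at [0.248, 0.519, 0.245] pointing down, gripper open.
Joint ranges: [-2.99, 2.99], [-0.89, 2.07], [0.3, 2.58], [-1.14, 4.28], [0, 2.63], [-3.12, 3.12]. Speed limits (rad/s): [2.57, 2.57, 3.01, 3.14, 3.14, 3.14].

INTERFACE

Orientations are given as a unit quaternion [w, x, y, z].
In Python, from bench import * gives the robot as it stands.
- The arm moves only by the tool servo_tool, never from a script. Its argument "plan" is a list that holds one entry, the list of rows, each a list of 5 numbers: the shift along the world's x, y, z in m, then the turn about the world's z in rad, then the gripper command: -1 is shut, 1 is fully open, values between are in proportion. In form: [[[tx, ty, tz, roll, claw], ...]]. A call has 1 to 8 rows; each row shifts and turns the commanded pose from where the row before left it; what a row does not reach is not made up. A row lasts 1/10 s, in which the tool goes at most 50 mm and 8.59 degrees, less where a joint would pass 70% of its speed; a pose out of reach is approached as far as the arm can. A call with a gripper value outside its range is refused whole. The fingers move at their own pace and stop on an object; the grip force is fixed at half the most. Time passes only in rows, so rows that do not move let the fingers close. It gives the time, the measured TCP pose, the force and the opening at its end, in the units of the state.
- get_obs(): the state, without advancing time (a new reading comes with each control period).
- camera(name): name is "scene" or "top" or "wrist"; returns a dict with "img" (384x512x3 uint8, blue, green, red), "camera_matrix" (3x3 intrinsics, pixels), "rvec" (rotation vector, rad) and "tvec" (3), from world to camera coordinates, as OpenCV has them. Camera axes: x right, y down, z forward; pixel columns grow to the right and rows downward; lengths in m; the calibration is good to about 2 mm. A picture is of the moment at which its call begins. There is no depth.
- hand_in(): hands the job in, once; it reports no verdict.
Trained networks look in a picture, given as the dict that the camera call returned (one of the last four; its "shot" number tells which), for a name from the list of things; names that differ only in an ending like _2 or _b are one class to them, and where a whole thing is asked for, a point or a joint stands for the part that bears it (a point fixed in the world has none). Each returns a list of dicts, best first, with "conf" (0 to 1); they miss things now and then, are a little off and sometimes report something else, mostly with a low value. They report only what shows in the picture. A call takes as long as a camera call.
- trace(picture, thing): "mask" (384x512 bool, what is visible of it) and "rect" ([left, top, right, bottom] as shares, 0 to 1, of the picture: columns of its width, rows of its height, round what is visible of it).
- pinpoint(picture, thing): "centre" ([row, column] as shares, 0 to 1, of the picture: columns of its width, rows of its height: a listed point, or the origin of a listed thing).
The state is a dict: "time_s": time; "q": joint angles; "dq": joint speeds; "joint_efforts": joint torques, N m; "eef_pos": TCP position; "eef_rot": TCP orientation; "wrist_force": force on the tool from outside, world axes, zero at the start; "torque": the same for the moment, N m; "opening": opening from 0.0 (shut) to 1.0 (fully open).
Only numpy, scipy, OpenCV 4.12 (cv2) and the standard library are available. Lean on these libraries where they do the work, as an engineer would, in place of code of your own. Each camera call takes 0.05 s, during which the arm holds its last target.

TASK

The brown ribbed insulator stands off-centre on its narrow foot on the small turntable and has to run true when it is varnished. Push it to the middle with light taps of the fingertips, without gripping or lifting it or letting it tip, until its widest rib lies wholly inside the white ring, and leave it standing there. Do not disturb the other things on the mat.

Things in the scene. Friction and masses are not known exactly. Their poses are not given: they have to be found in the camera images.
- insulator: The insulator to centre: brown, ribbed, round, cone-like, 66 mm high, 0.16 to 0.30 kg, standing off-centre on the turntable. Origin: centre of its underside; z up its axis. It stands on a brass foot only 24 mm in diameter, 8 mm high. Ribs of 42 mm diameter at 29 to 34 mm up and 35 mm at 44 to 49 mm; between them and above a core of 31 mm or less; brass top 16 mm across.
- insulator_rib (a point): The point on the insulator's axis at mid-height of its lowest and widest rib, 13 mm above its underside. This rib is 52 mm in diameter with an upright rim from 8 to 18 mm above the underside. Pushed slowly here (1 to 2 N) the insulator slides upright; pushed at the higher ribs, or knocked, it topples off its narrow foot.
- turntable_centre (a point): Middle of the turntable's disc, on its level upper face, on the axis it turns about; it stays put. The disc is dark steel, 130 mm in diameter, 10 mm thick, its top 80 mm above the mat, 83 mm above the bench. Painted on it: a white ring about the middle, 63 mm inner, 70 mm outer diameter. It turns on a slightly stiff bearing, so a push aside of the axis may turn it. Its grey foot (110 mm) is fixed.
- spare_a: The same kind of brown ribbed insulator, 66 mm high and 52 mm across, standing on the mat, waiting its turn. Origin: centre of its underside. Not part of the work.
- spare_b: The same kind of brown ribbed insulator, 66 mm high and 52 mm across, standing on the mat, waiting its turn. Origin: centre of its underside. Not part of the work.
- tape_roll: A roll of cream paper tape lying flat on the mat, 84 mm in diameter, 24 mm high. Origin: centre of its underside. Not part of the work.
- varnish_tin: A closed varnish tin with a yellow label standing on the mat, 72 mm in diameter, 85 mm high. Origin: centre of its underside. Not part of the work.
- brush: A flat brush lying on the mat to the right (-y) of the turntable, about 0.2 m long along its own x axis, under 30 mm high. Origin: on its underside. Not part of the work.
- screwdriver: A screwdriver lying on the mat to the left (+y) of the turntable, about 0.2 m long along its own x axis, under 40 mm high. Origin: on its underside. Not part of the work.

How it is judged:
At the end, for the whole second after the job is handed in: The insulator stands upright (within 3 degrees) and at rest on the turntable's disc, its axis within 5.5 mm of the disc's centre, so that its widest rib is inside the white ring (horizontal distance between insulator and turntable_centre below 0.0055 m and angle between insulator's own z axis and vertical below 0.05 rad and z of insulator in the frame of turntable_centre between -0.003 and 0.003 m and linear speed of insulator below 0.01 m/s); the robot touches nothing.
It fails at once if the insulator tips by more than 17 degrees (angle between insulator's own z axis and vertical above 0.3 rad).
It fails at once if the insulator is lifted more than 8 mm off the disc, or falls off it (z of insulator in the frame of turntable_centre above 0.008 m or z of insulator in the frame of turntable_centre below -0.008 m).
It fails at once if the insulator is gripped or knocked hard: more than 15 N between it and the fingers (contact force between insulator and the fingers above 15 N).
It fails at once if the insulator is touched with the arm or the gripper's body instead of the fingers (contact force between insulator and the arm above 2 N).
It fails at once if another thing on the mat is moved by more than 15 mm (distance of any of spare_a, spare_b, tape_roll, varnish_tin, brush, screwdriver from where it was at the start of the episode above 0.015 m).
It also fails if it takes over 48 s, if anything falls off the work surface, if the arm or the gripper's body presses on something with over 40 N, if the wrist force passes 120 N, or if a joint passes its speed limit or range.

## Working session

There is one attempt and no reset: what is moved stays moved. The work goes in short steps, Python scripts to look and compute and a tool call to move; the robot and the scene stay as the last step left them, time stands still between calls to the robot, and variables do not carry over. Pictures are saved under pics/ and viewed, and the job is handed in when it is done.

Besides the shell and the picture viewer there is one more tool, called after ">>>" by a JSON object that holds its "name" and its "arguments". servo_tool: Moves the arm, as the interface text tells. Its arguments: {"type":"object","properties":{"plan":{"type":"array"}},"required":["plan"]}

```bash
mkdir -p pics; ls; cat > h.py <<'E'
from bench import *
import numpy as np, cv2
def cam(n):
    c=camera(n); R=cv2.Rodrigues(np.array(c["rvec"],float))[0]; t=np.array(c["tvec"],float).ravel()
    return c,np.array(c["camera_matrix"]),R,t
def ray(K,R,t,u,v,z):
    d=R.T@np.linalg.inv(K)@np.array([u,v,1.]); o=-R.T@t
    return o+d*(z-o[2])/d[2]
def proj(K,R,t,P):
    p=(R@np.atleast_2d(P).T).T+t; p=p@K.T; return p[:,:2]/p[:,2:]
E
python3 - <<'E'
from h import *
for n in ["scene","top"]:
    c,K,R,t=cam(n); cv2.imwrite(f"pics/{n}0.png",c["img"])
    print(n,K[0,0],-R.T@t, R[2])
    for th in ["insulator","insulator_rib","turntable_centre","spare_a","varnish_tin","tape_roll"]:
        for r in pinpoint(c,th)[:3]:
            v,u=r["centre"][0]*384,r["centre"][1]*512
            z={"insulator":.083,"insulator_rib":.096,"turntable_centre":.083}.get(th,.003)
            print(th,r["conf"],u,v,ray(K,R,t,u,v,z))
print(get_obs())
E
```

```text
pics
scene 468.74679327813766 [0.98491693 0.7635536  0.81125567] [-0.3681043  -0.67010434 -0.6445614 ]
insulator 0.81 286.0032 204.096 [0.55067825 0.08365463 0.083     ]
insulator 0.71 304.0256 291.6096 [0.65327592 0.31244652 0.083     ]
insulator_rib 0.95 282.9824 197.4912 [0.5523246  0.07288061 0.096     ]
turntable_centre 0.57 287.7952 195.30240000000003 [0.53061487 0.05955421 0.083     ]
spare_a 0.74 279.7056 160.5888 [ 0.41957308 -0.1584883   0.003     ]
varnish_tin 0.75 369.6128 268.608 [0.45786469 0.28484701 0.003     ]
tape_roll 0.97 226.7136 174.4128 [ 0.57855041 -0.18072264  0.003     ]
top 420.2104209270156 [0.49914554 0.03808503 1.1411345 ] [ 0.06771823  0.00881465 -0.99766555]
insulator 0.56 245.4016 201.10080000000002 [0.55431827 0.07290027 0.083     ]
insulator_rib 0.8 242.1248 205.40160000000003 [0.54289204 0.08057072 0.096     ]
turntable_centre 0.89 252.5184 211.50719999999998 [0.52815471 0.05483271 0.083     ]
spare_a 0.74 174.3872 179.5968 [0.61648633 0.26949084 0.003     ]
spare_a 0.51 328.192 251.78879999999998 [ 0.42297154 -0.1476665   0.003     ]
varnish_tin 0
[... 177 characters left out ...]
 [ 0.5781294  -0.17047391  0.003     ]
{'time_s': 0.7, 'q': array([ 9.17671041e-01,  1.80758958e-01,  1.60698914e+00, -2.18040856e-06,
        1.35378208e+00, -2.06298576e-01]), 'dq': array([ 0.00098075, -0.00036863,  0.00029382,  0.00138313,  0.00026013,
        0.00011452]), 'joint_efforts': array([ 9.30024980e-04, -4.44698381e+01, -3.51627016e+01,  4.06592937e-05,
        3.77341412e-04,  2.41741202e-05]), 'eef_pos': array([0.248462  , 0.51857797, 0.24531681]), 'eef_rot': array([1.39820645e-05, 2.21559200e-01, 9.75146922e-01, 2.79548868e-05]), 'wrist_force': array([-0.0298516 , -0.54775183, -0.13847978]), 'torque': array([0.02173537, 0.04317649, 0.01527003]), 'opening': 1.000309351658602}
```

```bash
python3 - <<'E'
import cv2
for n,(u,v) in {"scene":(285,195),"top":(250,208)}.items():
    i=cv2.imread(f"pics/{n}0.png"); a=i[v-45:v+45,u-60:u+60]
    cv2.imwrite(f"pics/{n}0c.png",cv2.resize(a,None,fx=6,fy=6,interpolation=cv2.INTER_CUBIC))
E
```

```text
(no output)
```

View pics/top0.png

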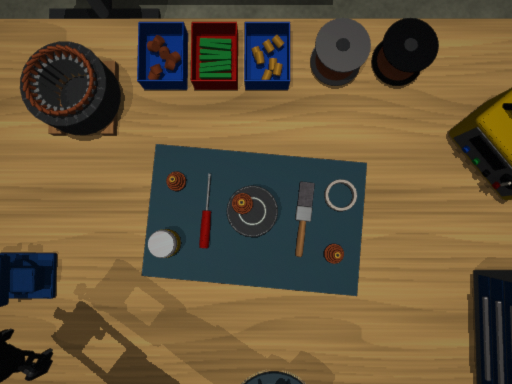

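View pics/scene0.png

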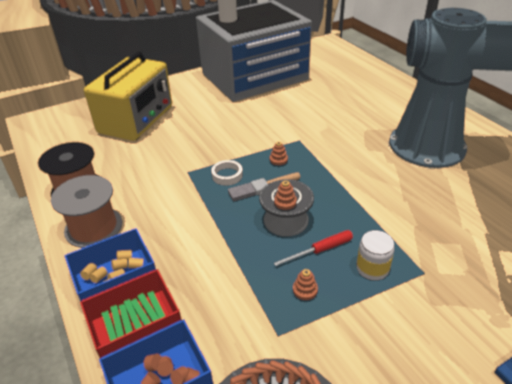

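```bash
ls pics
```

```text
scene0.png
scene0c.png
top0.png
top0c.png
```

View pics/top0c.png

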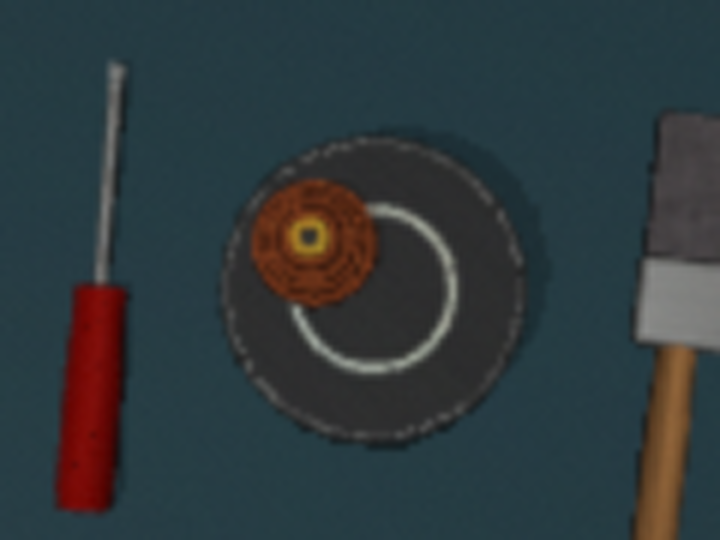

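View pics/scene0c.png

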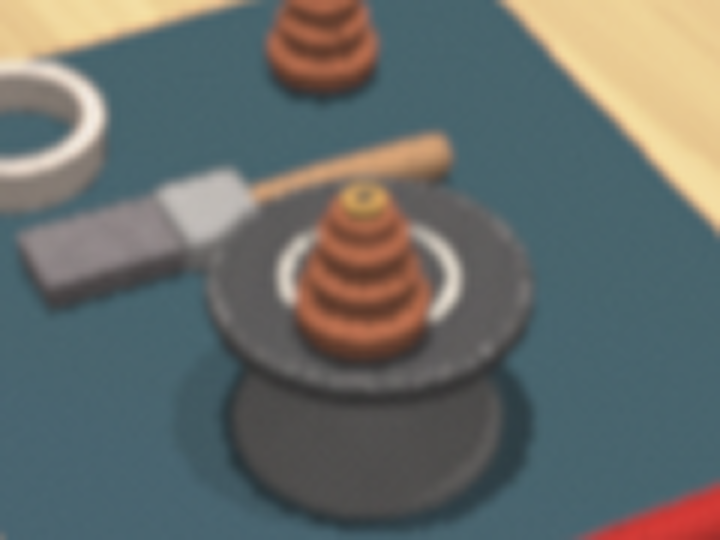

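```bash
cat >> h.py <<'E'
from scipy.optimize import least_squares
def ring(c,K,R,t,guess=(0.528,0.055)):
    hsv=cv2.cvtColor(c["img"],cv2.COLOR_BGR2HSV)
    m=(hsv[...,1]<60)&(hsv[...,2]>120)
    v,u=np.nonzero(m); P=np.array([ray(K,R,t,a,b,.083)[:2] for a,b in zip(u,v)])
    d=np.hypot(*(P-guess).T); P=P[(d<.042)&(d>.022)]
    f=least_squares(lambda p:np.hypot(P[:,0]-p[0],P[:,1]-p[1])-p[2],[*guess,.033],loss="soft_l1",f_scale=.001)
    return f.x,len(P)
def insul(c,K,R,t,near=None,name="insulator"):
    # fit silhouette of solid by rendering contour hull of the known profile
    out=[]
    prof=[(.026,.008),(.026,.018),(.021,.029),(.021,.034),(.0175,.044),(.0175,.049),(.008,.066),(.012,0)]
    a=np.linspace(0,2*np.pi,60,endpoint=False)
    base=np.array([(r*np.cos(x),r*np.sin(x),z) for r,z in prof for x in a])
    for r in trace(c,name)[:4]:
        m=r["mask"].astype(np.uint8)
        if m.sum()<30: continue
        v,u=np.nonzero(m); p0=ray(K,R,t,u.mean(),v.mean(),.083+.02)
        if np.hypot(p0[0]-.53,p0[1]-.06)>.09: continue
        M=cv2.GaussianBlur(m.astype(np.float32),(0,0),1.0)
        def cost(p):
            q=proj(K,R,t,base+[p[0],p[1],.083]); h=cv2.convexHull(q.astype(np.float32))
            im=np.zeros(m.shape,np.uint8); cv2.fillConvexPoly(im,np.round(h*16).astype(np.int32),1,cv2.LINE_8,4)
            return ((cv2.GaussianBlur(im.astype(np.float32),(0,0),1.0)-M)**2).sum()
        from scipy.optimize import minimize
        s=minimize(cost,p0[:2],method="Nelder-Mead",options=dict(initial_simplex=[p0[:2],p0[:2]+[.008,0],p0[:2]+[0,.008]],xatol=1e-4,fatol=1e-3))
        out.append((r["conf"],s.x,s.fun,int(m.sum())))
    return out
def rel(n):
    c,K,R,t=cam(n); rc,k=ring(c,K,R,t); print(n,"ring",rc.round(4),k)
    for o in insul(c,K,R,t):
        d=o[1]-rc[:2]; print("  ins",o[0],o[1].round(4),"cost",round(o[2],1),o[3],"offset",d.round(4),"r",np.hypot(*d).round(4),"ang",np.degrees(np.arctan2(d[1],d[0])).round(1))
    return c,K,R,t
E
python3 - <<'E'
from h import *
for n in ["top","scene"]: rel(n)
E
```

```text
top ring [0.5303 0.0567 0.0333] 66
  ins 0.53 [0.5493 0.0812] cost 9.3 329 offset [0.019  0.0244] r 0.031 ang 52.1
scene ring [0.5344 0.0578 0.0337] 112
  ins 0.79 [0.5542 0.0846] cost 8.9 490 offset [0.0198 0.0268] r 0.0333 ang 53.5
```

>>> {"name": "servo_tool", "arguments": {"plan": [[[0.021,-0.0247,0,-0.11,-0.5],[0.021,-0.0247,0,-0.11,-0.5],[0.021,-0.0247,0,-0.11,-0.5],[0.021,-0.0247,0,-0.11,-0.5],[0.021,-0.0247,0,-0.11,-0.5],[0.021,-0.0247,0,-0.11,-0.5],[0.021,-0.0247,0,-0.11,-0.5],[0.021,-0.0247,0,-0.11,-0.5]]]}}

```text
time_s: 1.7
eef_pos: [0.4172, 0.3199, 0.2455]
eef_rot: [0.0, 0.618, 0.787, 0.0]
wrist_force: [-0.7, 0.3, 0.4]
opening: 0.252
```

>>> {"name": "servo_tool", "arguments": {"plan": [[[0.021,-0.0247,0,-0.11,-0.5],[0.021,-0.0247,0,-0.11,-0.5],[0.021,-0.0247,0,-0.11,-0.5],[0.021,-0.0247,0,-0.11,-0.5],[0.021,-0.0247,0,-0.11,-0.5],[0.021,-0.0247,0,-0.11,-0.5],[0.021,-0.0247,0,-0.11,-0.5],[0,0,0,0,-0.5]]]}}

```text
time_s: 2.5
eef_pos: [0.5657, 0.1449, 0.2453]
eef_rot: [0.001, 0.868, 0.496, 0.0]
wrist_force: [-0.0, -0.3, 0.4]
opening: 0.249
```

>>> {"name": "servo_tool", "arguments": {"plan": [[[0.0165,-0.021,0,-0.113,-0.5],[0,0,-0.04,0,-0.5],[0,0,-0.04,0,-0.5],[0,0,-0.03,0,-0.5],[0,0,0,0,-0.5]]]}}

```text
time_s: 3.0
eef_pos: [0.5759, 0.1275, 0.1303]
eef_rot: [-0.002, 0.893, 0.45, -0.004]
wrist_force: [-0.2, -0.6, -0.7]
opening: 0.253
```

```bash
python3 - <<'E'
from h import *
print({k:np.round(get_obs()[k],4) for k in("eef_pos","eef_rot","opening","time_s","wrist_force")})
p=get_obs()["eef_pos"]
ims=[]
for n in ["scene","top"]:
    c,K,R,t=rel(n); uv=proj(K,R,t,[p,p-[0,0,.014]]); print(uv)
    i=c["img"].copy()
    u,v=uv[0].astype(int); u-=10
    i=cv2.resize(i[v-45:v+45,u-60:u+60],None,fx=5,fy=5,interpolation=cv2.INTER_CUBIC)
    for a,b in uv: cv2.circle(i,(int((a-u+60)*5),int((b-v+45)*5)),3,(0,255,0),-1)
    cv2.imwrite(f"pics/{n}1.png",i)
c=camera("wrist"); cv2.imwrite("pics/wrist1.png",c["img"])
E
```

```text
{'eef_pos': array([0.5759, 0.1275, 0.1303]), 'eef_rot': array([-0.0022,  0.8932,  0.4497, -0.0044]), 'opening': np.float64(0.253), 'time_s': np.float64(3.0), 'wrist_force': array([-0.2135, -0.5948, -0.671 ])}
scene ring [0.5339 0.058  0.0336] 19
  ins 0.6 [0.5536 0.084 ] cost 237.9 221 offset [0.0198 0.026 ] r 0.0327 ang 52.8
[[287.08595393 203.51612969]
 [287.0088572  208.27701754]]
top ring [0.5302 0.0567 0.0332] 46
  ins 0.42 [0.5487 0.0708] cost 148.6 162 offset [0.0185 0.0141] r 0.0233 ang 37.2
[[222.21545861 191.06721686]
 [222.71684556 191.50206579]]
```

View pics/scene1.png

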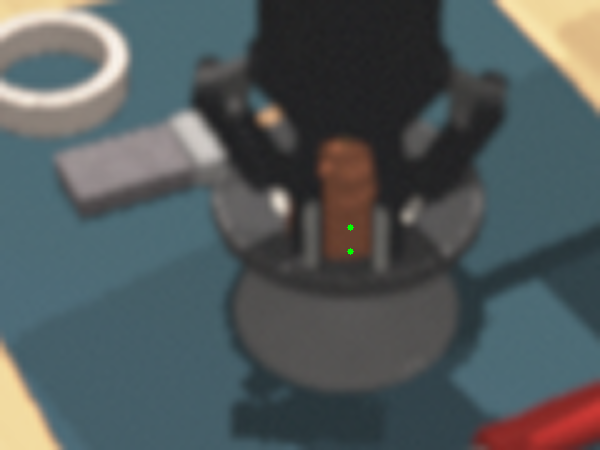

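View pics/top1.png

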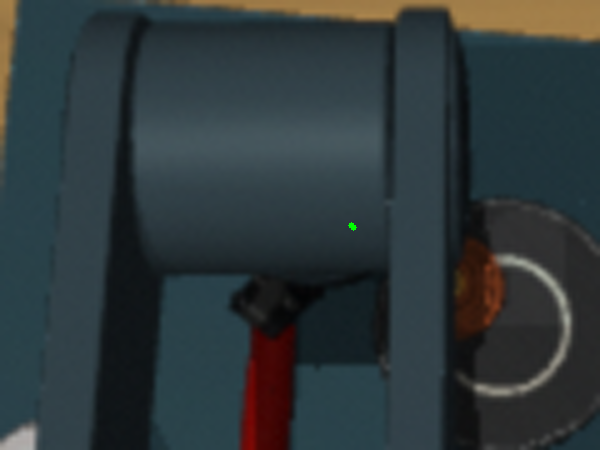

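View pics/wrist1.png

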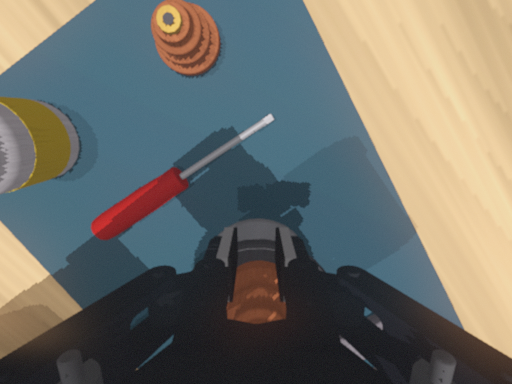

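>>> {"name": "servo_tool", "arguments": {"plan": [[[0,0,0,0,-0.5],[0,0,0,0,-0.5]]]}}

```text
time_s: 3.45
eef_pos: [0.5807, 0.1272, 0.1367]
eef_rot: [0.0, 0.893, 0.449, 0.001]
wrist_force: [-0.4, -0.3, -0.4]
opening: 0.251
```

>>> {"name": "servo_tool", "arguments": {"plan": [[[0.0025,-0.002,-0.012,0,-0.5],[0,0,-0.012,0,-0.5],[0,0,-0.011,0,-0.5],[0,0,0,0,-0.5],[0,0,0,0,-0.5]]]}}

```text
time_s: 3.95
eef_pos: [0.5819, 0.125, 0.0993]
eef_rot: [-0.0, 0.893, 0.449, -0.001]
wrist_force: [-0.0, -0.6, 1.0]
opening: 0.25
```

```bash
python3 - <<'E'
from h import *
print({k:np.round(get_obs()[k],4) for k in("eef_pos","eef_rot","opening","time_s","wrist_force")})
for n in ["scene"]:
    c,K,R,t=cam(n); i=c["img"]; u,v=285,195
    cv2.imwrite(f"pics/{n}2.png",cv2.resize(i[v-45:v+45,u-60:u+60],None,fx=6,fy=6,interpolation=cv2.INTER_CUBIC))
E
```

```text
{'eef_pos': array([0.5819, 0.125 , 0.0993]), 'eef_rot': array([-4.000e-04,  8.934e-01,  4.492e-01, -8.000e-04]), 'opening': np.float64(0.2498), 'time_s': np.float64(3.95), 'wrist_force': array([-0.0298, -0.5581,  0.9906])}
```

View pics/scene2.png

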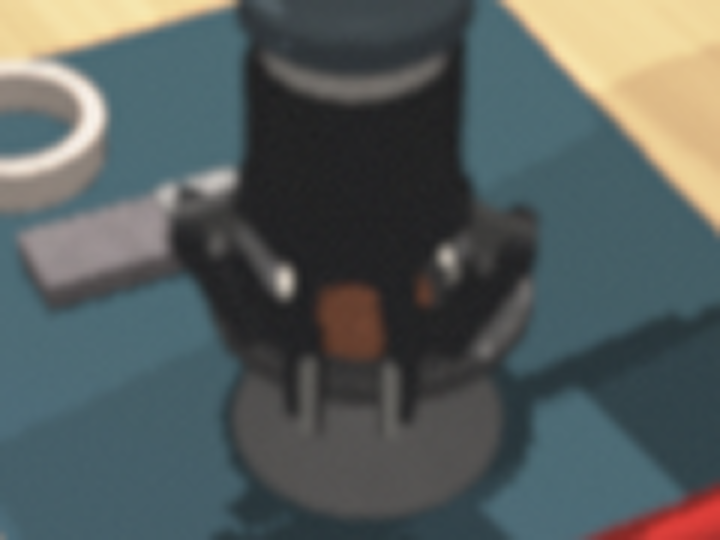

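```bash
python3 - <<'E'
from h import *
c,K,R,t=cam("scene"); p=get_obs()["eef_pos"]; print(p)
d=np.array([.5975,.8019,0])  # ~53.3deg
n=np.array([-d[1],d[0],0])
for off in (0,.011):
  for lat in(-.01,0,.01):
    q=p+d*off+n*lat; q[2]-=.014; print(off,lat,(proj(K,R,t,q)[0]-[225,150])*6)
E
```

```text
[0.58269771 0.1250675  0.10048894]
0 -0.01 [325.24229507 409.81592246]
0 0 [352.10805301 411.62904678]
0 0.01 [379.02805964 413.44583225]
0.011 -0.01 [322.47991271 430.43884104]
0.011 0 [349.55914839 432.28753003]
0.011 0.01 [376.69350447 434.13998206]
```

>>> {"name": "servo_tool", "arguments": {"plan": [[[0,0,0.002,0,-0.5],[-0.0018,-0.0024,0,0,-0.5],[-0.0018,-0.0024,0,0,-0.5],[-0.0018,-0.0024,0,0,-0.5],[-0.0009,-0.0012,0,0,-0.5],[-0.0006,-0.0008,0,0,-0.5],[-0.0006,-0.0008,0,0,-0.5],[0,0,0,0,-0.5]]]}}

```text
time_s: 4.85
eef_pos: [0.5749, 0.115, 0.1023]
eef_rot: [-0.0, 0.893, 0.449, -0.0]
wrist_force: [0.6, -0.3, -0.7]
opening: 0.248
```

>>> {"name": "servo_tool", "arguments": {"plan": [[[-0.0006,-0.0008,0,0,-0.5],[-0.0006,-0.0008,0,0,-0.5],[-0.0006,-0.0008,0,0,-0.5],[-0.0006,-0.0008,0,0,-0.5],[-0.0006,-0.0008,0,0,-0.5],[-0.0006,-0.0008,0,0,-0.5],[-0.0006,-0.0008,0,0,-0.5],[-0.0006,-0.0008,0,0,-0.5]]]}}

```text
time_s: 5.65
eef_pos: [0.5703, 0.1088, 0.1024]
eef_rot: [-0.0, 0.893, 0.449, 0.0]
wrist_force: [0.9, 1.4, -0.2]
opening: 0.249
```

```bash
cat > s.py <<'E'
from h import *
import sys
o=get_obs(); print({k:np.round(o[k],4) for k in("eef_pos","eef_rot","opening","time_s","wrist_force")})
ii=[]
for n,(u,v) in {"scene":(285,195),"top":(250,208)}.items():
    c,K,R,t=cam(n); i=c["img"]
    ii.append(cv2.resize(i[v-40:v+40,u-40:u+40],None,fx=5,fy=5,interpolation=cv2.INTER_CUBIC))
cv2.imwrite(f"pics/b{sys.argv[1]}.png",np.hstack(ii))
E
python3 s.py 1
```

```text
{'eef_pos': array([0.5703, 0.1088, 0.1024]), 'eef_rot': array([-1.000e-04,  8.934e-01,  4.492e-01,  3.000e-04]), 'opening': np.float64(0.2493), 'time_s': np.float64(5.65), 'wrist_force': array([ 0.8808,  1.4311, -0.2044])}
```

View pics/b1.png

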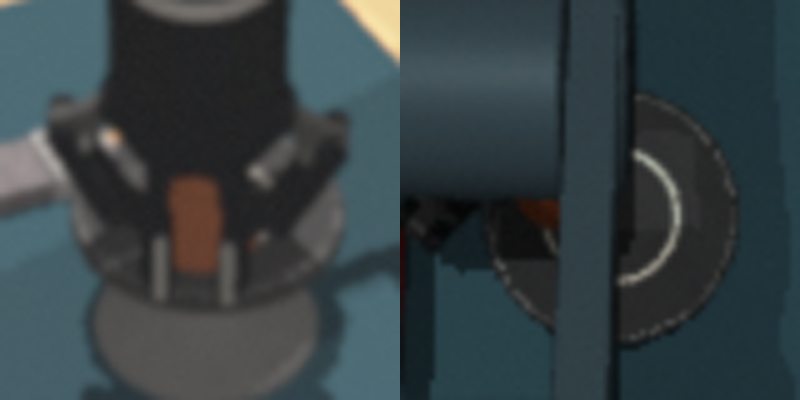

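>>> {"name": "servo_tool", "arguments": {"plan": [[[-0.0006,-0.0008,0,0,-0.5],[-0.0006,-0.0008,0,0,-0.5],[-0.0006,-0.0008,0,0,-0.5],[-0.0006,-0.0008,0,0,-0.5],[-0.0006,-0.0008,0,0,-0.5],[-0.0006,-0.0008,0,0,-0.5],[-0.0006,-0.0008,0,0,-0.5],[-0.0006,-0.0008,0,0,-0.5]]]}}

```text
time_s: 6.55
eef_pos: [0.5653, 0.1022, 0.1023]
eef_rot: [-0.0, 0.893, 0.449, 0.0]
wrist_force: [0.8, 1.2, -0.5]
opening: 0.25
```

>>> {"name": "servo_tool", "arguments": {"plan": [[[-0.0006,-0.0008,0,0,-0.5],[-0.0006,-0.0008,0,0,-0.5],[-0.0006,-0.0008,0,0,-0.5],[-0.0006,-0.0008,0,0,-0.5],[-0.0006,-0.0008,0,0,-0.5],[-0.0006,-0.0008,0,0,-0.5],[-0.0006,-0.0008,0,0,-0.5],[-0.0006,-0.0008,0,0,-0.5]]]}}

```text
time_s: 7.35
eef_pos: [0.5605, 0.0958, 0.1023]
eef_rot: [-0.0, 0.893, 0.449, -0.0]
wrist_force: [0.9, 1.1, 0.2]
opening: 0.246
```

```bash
python3 s.py 2
```

```text
{'eef_pos': array([0.5605, 0.0958, 0.1023]), 'eef_rot': array([-0.    ,  0.8934,  0.4492, -0.    ]), 'opening': np.float64(0.2455), 'time_s': np.float64(7.35), 'wrist_force': array([0.8534, 1.0673, 0.2334])}
```

View pics/b2.png

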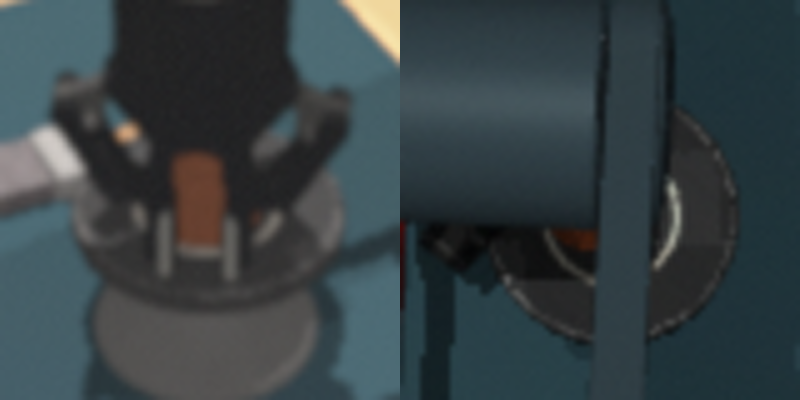

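>>> {"name": "servo_tool", "arguments": {"plan": [[[-0.0006,-0.0008,0,0,-0.5],[-0.0006,-0.0008,0,0,-0.5],[-0.0006,-0.0008,0,0,-0.5],[-0.0006,-0.0008,0,0,-0.5],[-0.0006,-0.0008,0,0,-0.5],[-0.0006,-0.0008,0,0,-0.5],[-0.0006,-0.0008,0,0,-0.5],[-0.0006,-0.0008,0,0,-0.5]]]}}

```text
time_s: 8.25
eef_pos: [0.5557, 0.0894, 0.1023]
eef_rot: [0.0, 0.893, 0.449, 0.0]
wrist_force: [1.4, 1.4, 0.2]
opening: 0.246
```

>>> {"name": "servo_tool", "arguments": {"plan": [[[-0.0006,-0.0008,0,0,-0.5],[-0.0006,-0.0008,0,0,-0.5],[-0.0006,-0.0008,0,0,-0.5],[0,0,0,0,-0.5],[0,0,0,0,-0.5]]]}}

```text
time_s: 8.75
eef_pos: [0.5539, 0.087, 0.1023]
eef_rot: [0.0, 0.893, 0.449, -0.0]
wrist_force: [0.8, 0.1, -0.0]
opening: 0.25
```

```bash
python3 s.py 3
```

```text
{'eef_pos': array([0.5539, 0.087 , 0.1023]), 'eef_rot': array([ 0.000e+00,  8.934e-01,  4.492e-01, -1.000e-04]), 'opening': np.float64(0.2503), 'time_s': np.float64(8.75), 'wrist_force': array([ 0.838 ,  0.1087, -0.0112])}
```

View pics/b3.png

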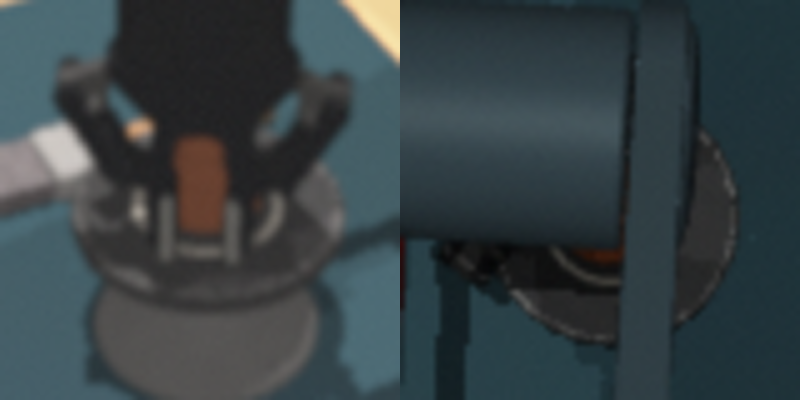

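>>> {"name": "servo_tool", "arguments": {"plan": [[[0.0012,0.0016,0,0,-0.5],[0.003,0.004,0,0,-0.5],[0.006,0.008,0,0,-0.5],[0.009,0.012,0,0,-0.5],[0.009,0.012,0,0,-0.5],[0,0,0.03,0,-0.5],[0,0,0.04,0,-0.5],[0,0.03,0.04,0,-0.5]]]}}

```text
time_s: 9.65
eef_pos: [0.5826, 0.1536, 0.2129]
eef_rot: [0.0, 0.894, 0.448, -0.001]
wrist_force: [0.8, 1.3, 0.3]
opening: 0.252
```

>>> {"name": "servo_tool", "arguments": {"plan": [[[-0.02,0.045,0,0,-0.5],[-0.02,0.045,0,0,-0.5],[-0.02,0.045,0,0,-0.5],[0,0,0,0,-0.5],[0,0,0,0,-0.5]]]}}

```text
time_s: 10.15
eef_pos: [0.5217, 0.2917, 0.2123]
eef_rot: [0.0, 0.893, 0.451, 0.0]
wrist_force: [-0.7, 0.3, -0.1]
opening: 0.251
```

```bash
python3 s.py 4; python3 - <<'E'
from h import *
for n in ["top","scene"]: rel(n)
E
```

```text
{'eef_pos': array([0.5217, 0.2917, 0.2123]), 'eef_rot': array([1.000e-04, 8.926e-01, 4.508e-01, 1.000e-04]), 'opening': np.float64(0.2506), 'time_s': np.float64(10.15), 'wrist_force': array([-0.7268,  0.3002, -0.1062])}
top ring [0.5304 0.0568 0.0333] 124
  ins 0.76 [0.5319 0.0586] cost 2.7 355 offset [0.0015 0.0018] r 0.0024 ang 50.3
scene ring [0.533  0.0567 0.0339] 154
  ins 0.63 [0.5366 0.0579] cost 26.3 436 offset [0.0036 0.0012] r 0.0038 ang 18.2
```

View pics/b4.png

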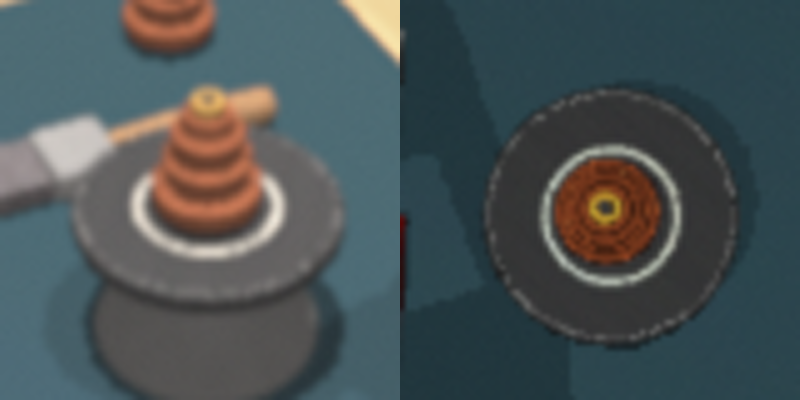

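```bash
python3 - <<'E'
from h import *
for k in range(2):
    c,K,R,t=cam("top"); rc,_=ring(c,K,R,t)
    h=cv2.cvtColor(c["img"],cv2.COLOR_BGR2HSV); m=((h[...,0]<25)&(h[...,1]>110)).astype(np.uint8)
    n,l,s,ce=cv2.connectedComponentsWithStats(m); u,v=proj(K,R,t,[.531,.058,.1])[0].astype(int)
    i=min(range(1,n),key=lambda j:np.hypot(*(ce[j]-[u,v]))+ (1e3 if s[j][4]<100 else 0))
    ct=max(cv2.findContours((l==i).astype(np.uint8),0,1)[0],key=cv2.contourArea); (a,b),r=cv2.minEnclosingCircle(ct)
    for x,y in((a,b),((s[i][0]+(s[i][2]-1)/2),(s[i][1]+(s[i][3]-1)/2))):
        P=ray(K,R,t,x,y,.099); print(P.round(4),(P[:2]-rc[:2]).round(4),r,s[i])
E
```

```text
[0.5316 0.0584 0.099 ] [0.0012 0.0016] 10.690134048461914 [241 200  21  21 352]
[0.5314 0.0584 0.099 ] [0.001  0.0016] 10.690134048461914 [241 200  21  21 352]
[0.5316 0.0584 0.099 ] [0.0013 0.0016] 10.690134048461914 [241 200  21  21 352]
[0.5314 0.0584 0.099 ] [0.0011 0.0016] 10.690134048461914 [241 200  21  21 352]
```

Both methods on the top camera put the offset at about 2 to 2.4 mm, with a limit of 5.5 mm. The arm is clear, so I'm handing in.

```bash
python3 -c "
from bench import *
print(hand_in())"
```

```text
the job is handed in; nothing more can be done
None
```

The insulator now stands near the middle of the turntable, and the job is handed in. It was about 32 mm off-centre. I slid it in with one slow push at about 10 mm/s, along the line through the disc's axis. The two slightly open fingertips cradled its lowest, widest rib. I then backed straight off and cleared the arm before measuring. The wrist force read at the end of each push call stayed under about 2 N.

**Offset from centre (limit 5.5 mm):**

| Check | Offset |
|---|---|
| Top camera, fit of the whole outline | 2.4 mm |
| Top camera, separate fit by colour | about 2.0 mm |
| Scene camera | 3.8 mm |

- **Disagreement:** the scene camera reads higher, but its fit was poorer because the insulator hides part of the ring from that side. It is still inside the limit.
- **Last pictures:** the insulator looks upright, with a dark gap between the rib and the ring all round in the top view. I did not measure its tilt.
- **Other things on the mat:** the arm stayed above them throughout, but I did not measure their positions again at the end.

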